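# Score the piggy bank's point on the bridge block

## Robot

A 6-joint arm with a two-finger parallel gripper is mounted at the origin on the work surface. World frame = base frame: x ahead of the robot, y to its left, z up, the work surface at z = 0. Lengths are in m, angles in rad, forces in N, time in s.
With the tool pointing down it reaches from about 0.35 to 0.85 m from the base axis. Payload 8.1 kg.
Tool frame: the origin (TCP) lies at the very end of the fingers, on their centre line; the grasp point (between the pads) lies bot.grip_point_offset behind it (bot.grip_point_offset is the distance from the TCP to the grasp point, in m); z points along the fingers, y is the line along which they close (so a half turn about z gives the same grasp; the last joint's range is limited). The gripper opens to 85 mm and grips with 20 to 120 N. Pads are 22 mm wide; open, the fingers measure 114 mm over their backs; the gripper's body (76 mm by 85 mm) begins 54 mm behind the grasp point. The pads swing forward as they close: fully open they stand 13 mm farther back than shut.
Start: joints at [1.226, 0.13, 1.488, -0, 1.523, -0.085], TCP at [0.154, 0.58, 0.231] pointing down, gripper open.
Joint ranges: [-2.96, 2.96], [-0.89, 2.26], [0.02, 2.5], [-1.34, 4.48], [0, 2.73], [-2.66, 2.66]. Speed limits (rad/s): [2.39, 2.39, 2.79, 3.14, 3.14, 3.14].

## Interface

Orientations are given as a unit quaternion [w, x, y, z].
In Python, from plant import monitor, get_image, bot gives the robot as it stands. The module is installed in compiled form; this text tells all that it offers.
- The arm moves only by the tool step_arm, never from a script. Its argument "targets" is a list that holds one entry, the list of rows, each a list of 7 numbers: the shift along the tool's x, y, z scaled (see below), then the turn, a rotation vector about the tool's x, y, z scaled (see below), then the opening, from 0 (shut) to 1 (fully open). In form: [[[dx, dy, dz, ax, ay, az, fingers], ...]]. A call has 1 to 10 rows; each row shifts and turns the commanded pose from where the row before left it, along the tool's axes as they then stand; what a row does not reach is not made up. The controller multiplies each number of a shift by 20 mm and each number of a turn by 0.12 rad. A row lasts 1/8 s, in which the tool goes at most 62.5 mm and 10.7 degrees, less where a joint would pass 70% of its speed; a pose out of reach is approached as far as the arm can. A call with a number of a shift or a turn outside -1 to 1 is refused whole. A call with a gripper value outside its range is refused whole. The fingers move at their own pace and stop on an object; the grip force is fixed at half the most. Time passes only in rows, so rows that do not move let the fingers close. It gives the time, the measured TCP pose, the force, the opening and the grip force at its end, in the units of the state.
- monitor.get_state(): the state, without advancing time (a new reading comes with each control period).
- get_image(name): name is "scene" or "top" or "wrist"; returns a dict with "frame" (420x560x3 uint8, blue, green, red), "depth" (420x560 float32, m along the optical axis (not along the pixel's ray), 0 where there is no reading), "intrinsics" (3x3 intrinsics, pixels), "D" ([k1, k2, p1, p2, k3] as OpenCV has them; the pictures are not rectified), "rvec" (rotation vector, rad) and "tvec" (3), from world to camera coordinates, as OpenCV has them. Camera axes: x right, y down, z forward; pixel columns grow to the right and rows downward; lengths in m; the calibration is good to about 2 mm. A picture is of the moment at which its call begins.
- bot.job_done(): hands the job in; it is judged then, once.
The state is a dict: "time": time; "qpos": joint angles; "joint_velocities": joint speeds; "effort": joint torques, N m; "eef_pos": TCP position; "tool_rot": TCP orientation; "force": force on the tool from outside, world axes, zero at the start; "torque": the same for the moment, N m; "finger_gap": finger opening in m; "finger_force": force on a finger pad.
Only numpy, scipy, OpenCV 4.12 (cv2) and the standard library are available. Lean on these libraries where they do the work, as an engineer would, in place of code of your own. Each camera call takes 0.05 s, during which the arm holds its last target. There are 200 camera calls.

## Task

Score a point for the piggy bank: with closed fingertips, gently press the purple peg at the piggy bank's end of the orange bridge block all the way down, then lightly push the green buzzer down to end the turn, and withdraw. Leave the other purple peg, the yellow buzzer and all the other toys untouched, and do not lift or shove the bridge.

Things in the scene. Friction and masses are not known exactly. Their poses are not given: they have to be found in the camera images.
- bridge: orange wooden bridge block, loose, 0.4 to 0.65 kg, 70 mm along its x, 220 mm along y, 60 mm high; origin at the centre of its underside, z up. Two captive purple pegs stick up from its top on the middle line at y = +75 mm (peg_left) and y = -75 mm (peg_right). The piggy bank and the ball stand about 210 mm from its centre one off each end; which is at which end changes
- peg_left_top (a point): centre of the top face of the purple plastic peg at the bridge's +y end: a round head 32 mm across and 8 mm thick on an 18 mm shaft. Its top face is 88 mm above the bench when fully out and 68 mm when fully down
- peg_right_top (a point): the same for the identical purple peg at the bridge's -y end
- peg_left (a joint): how far peg_left is pressed down, m: 0 fully out, 0.020 fully down with its head on the block. It starts at 0 to 0.004, slides stiffly (about 2.5 N of friction) and stays where it is left
- peg_right (a joint): the same for peg_right
- piggy_bank: pink ceramic piggy bank, loose, 0.27 to 0.53 kg, about 125 mm long along its x with the snout to -x, 92 mm wide, about 110 mm high; origin on the bench under its middle
- ball_center (a point): centre of the teal hard silicone ball, 60 mm across, resting loose in its wooden ring stand, centre about 32 mm above the bench
- ball_stand: wooden ring, fixed to the bench, 56 mm outside, 36 mm inside, 8 mm high, carries the ball; origin at the centre of its underside
- green_buzzer_top (a point): centre of the top of the green push button, 40 mm across, in a white housing fixed to the bench; it points up. Light spring
- green_buzzer (a joint): travel of the green buzzer, m: 0 up, 0.006 fully down (about 4 N); it springs back
- yellow_buzzer_top (a point): centre of the top of the yellow push button, otherwise the same as the green one
- yellow_buzzer (a joint): travel of the yellow buzzer, as for the green one
- toy_car: red and birch toy car, loose, about 100 by 70 mm, 60 mm high; origin on the bench under its middle
- blue_block: blue 50 mm wooden cube, loose; origin at the centre of its underside
- green_roller: green wooden cylinder standing up, loose, 40 mm across, 60 mm high; origin at the centre of its underside
- toy_cup: orange plastic cup, loose, 70 mm across, 60 mm high; origin at the centre of its underside
Mind the look-alikes: they are no part of the job. There is more than one size of the bridge; the job needs the largest.

How it is judged:
By the outcome, as a careful person would: the job done as asked, in the order asked, and still so for the second after the job is handed in, with the robot touching nothing.
It also fails if it takes over 38 s, if anything falls off the work surface, if the arm or the gripper's body presses on something with over 40 N, if the wrist force passes 120 N, or if a joint passes its speed limit or range.

## Working session

There is one attempt and no reset: what is moved stays moved. The work goes in short steps, Python scripts to look and compute and a tool call to move; the robot and the scene stay as the last step left them, time stands still between calls to the robot, and variables do not carry over. Pictures are saved under pics/ and viewed, at most 10 in all, crops included, and the job is handed in when it is done.

Besides the shell and the picture viewer there is one more tool, called after "Request:" by a JSON object that holds its "op" and its "data", one argument or row to a line. step_arm: Moves the arm, as the interface text tells. Shifts and turns lie within -1 to 1; 1 stands for 20 mm of shift or 0.12 rad of turn. Its arguments: {"type":"object","properties":{"targets":{"type":"array"}},"required":["targets"]}

```bash
mkdir -p pics; cat > h.py <<'E'
import numpy as np, cv2
from plant import monitor, get_image, bot
def world(im,u,v,z=None):
    """pixel(s)->world using depth, or by plane z"""
    K,D=im["intrinsics"],np.array(im["D"],float)
    R,_=cv2.Rodrigues(np.array(im["rvec"],float)); t=np.array(im["tvec"],float).ravel()
    p=cv2.undistortPoints(np.array([[[u,v]]],float),np.array(K),D).ravel()
    r=np.array([p[0],p[1],1.])
    if z is None: return R.T@(r*im["depth"][int(round(v)),int(round(u))]-t)
    c=-R.T@t; d=R.T@r
    return c+d*(z-c[2])/d[2]
def cloud(im):
    h,w=im["depth"].shape
    vv,uu=np.mgrid[:h,:w]
    p=cv2.undistortPoints(np.stack([uu,vv],-1).reshape(-1,1,2).astype(float),np.array(im["intrinsics"]),np.array(im["D"],float)).reshape(h,w,2)
    R,_=cv2.Rodrigues(np.array(im["rvec"],float)); t=np.array(im["tvec"],float).ravel()
    d=im["depth"]
    P=np.dstack([p[...,0]*d,p[...,1]*d,d])
    return (P-t)@R
E
python3 - <<'E'
from h import *
for n in("top","scene"):
    im=get_image(n); cv2.imwrite(f"pics/{n}0.png",im["frame"]); np.savez(f"{n}0.npz",**im)
s=monitor.get_state(); print({k:s[k] for k in("time","eef_pos","tool_rot","force","finger_gap")})
E
```

```text
{'time': 0.1, 'eef_pos': array([0.1539459 , 0.57940478, 0.23034276]), 'tool_rot': array([-1.67611277e-04,  1.29528726e-01,  9.91575324e-01, -8.11237435e-04]), 'force': array([-0.30149876, -0.19926506,  0.11697021]), 'finger_gap': 0.08522607393130213}
```

View pics/top0.png

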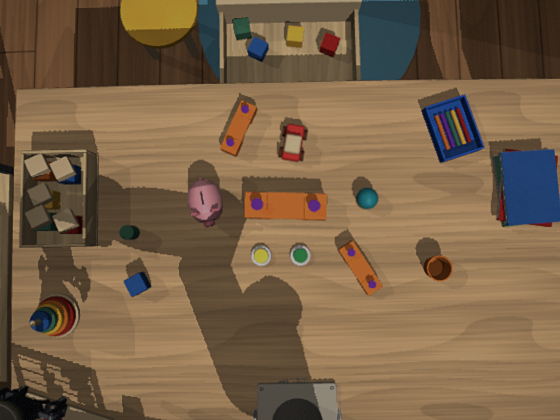

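View pics/scene0.png

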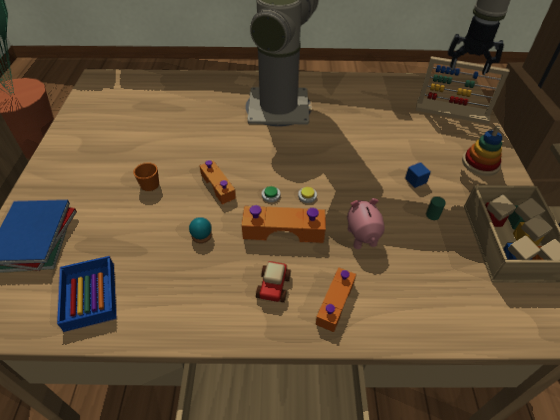

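The top view shows the largest bridge at about (286,206). The piggy bank is at its left end (205,200), so the target peg is the one at (257,204). The green buzzer is at (300,255) and the yellow one at (261,256).

```bash
python3 - <<'E'
from h import *
for n,boxes in (("top",dict(pegP=(245,192,270,218),pegB=(303,194,326,217),green=(288,244,312,266),yellow=(250,245,272,267))),
                ("scene",dict(pegP=(303,203,322,222),pegB=(246,202,266,222),green=(260,183,282,203),yellow=(297,183,319,203)))):
    im=dict(np.load(f"{n}0.npz")); W=cloud(im); hsv=cv2.cvtColor(im["frame"],cv2.COLOR_BGR2HSV)
    for k,(a,b,c,d) in boxes.items():
        lo,hi={"p":((120,80,30),(160,255,255)),"g":((50,90,40),(90,255,255)),"y":((22,120,80),(35,255,255))}[k[0]]
        m=np.zeros(hsv.shape[:2],bool); m[b:d,a:c]=cv2.inRange(hsv,lo,hi)[b:d,a:c]>0
        P=W[m]; z=np.percentile(P[:,2],80); T=P[abs(P[:,2]-z)<.005]
        v,u=np.nonzero(m)
        print(n,k,m.sum(),"zmed",np.median(T[:,2]).round(4),"c",((T.min(0)+T.max(0))/2).round(4),"mean",T.mean(0).round(4),"ext",np.ptp(T,axis=0).round(3),"mid",u.mean().round(1),v.mean().round(1))
    m=cv2.inRange(hsv,(5,150,60),(17,255,255))>0
    m&=(abs(W[...,2]-.06)<.006)
    num,l,st,cc=cv2.connectedComponentsWithStats(m.astype(np.uint8))
    for i in range(1,num):
        if st[i,4]>150:
            (r)=cv2.minAreaRect(W[l==i][:,:2].astype(np.float32)*1000); print(n,"orange",cc[i].round(),r,np.median(W[l==i][:,2]))
E
```

```text
top pegP 108 zmed 0.0852 c [0.5951 0.0964 0.086 ] mean [0.5954 0.0962 0.0852] ext [0.027 0.029 0.008] mid 256.7 203.7
top pegB 106 zmed 0.0854 c [ 0.5884 -0.0538  0.0867] mean [ 0.5887 -0.0532  0.0857] ext [0.029 0.026 0.008] mid 313.8 205.2
top green 142 zmed 0.0206 c [ 0.4581 -0.0165  0.0222] mean [ 0.4588 -0.0167  0.0209] ext [0.033 0.033 0.01 ] mid 300.0 255.0
top yellow 152 zmed 0.0203 c [0.4587 0.0914 0.0221] mean [0.4596 0.0915 0.0207] ext [0.036 0.036 0.01 ] mid 260.5 255.3
top orange [285. 206.] ((591.5458984375, 20.817184448242188), (218.30908203125, 70.0147705078125), 87.66339874267578) 0.05842189082741665
scene pegP 102 zmed 0.0887 c [0.5975 0.0937 0.0892] mean [0.598  0.0941 0.0888] ext [0.029 0.026 0.008] mid 312.2 213.1
scene pegB 102 zmed 0.0882 c [ 0.5891 -0.055   0.0885] mean [ 0.5909 -0.0546  0.088 ] ext [0.03  0.026 0.008] mid 255.1 210.6
scene green 108 zmed 0.0241 c [ 0.4609 -0.0184  0.0251] mean [ 0.4606 -0.0185  0.024 ] ext [0.038 0.033 0.009] mid 270.5 191.5
scene yellow 114 zmed 0.0239 c [0.4594 0.0889 0.0242] mean [0.4603 0.0902 0.0239] ext [0.038 0.036 0.008] mid 307.5 191.7
scene orange [284. 219.] ((592.5406494140625, 20.349563598632812), (219.72862243652344, 74.21211242675781), 87.26573181152344) 0.061824145734872174
```

Request:
{"op": "step_arm", "data": {
  "targets": [
    [[-0.98,-0.63,0,0,0,0,0],[-0.98,-0.63,0,0,0,0,0],[-0.98,-0.63,0,0,0,0,0],[-0.98,-0.63,0,0,0,0,0],[-0.98,-0.63,0,0,0,0,0],[-0.98,-0.63,0,0,0,0,0],[-0.98,-0.63,0,0,0,0,0],[-0.98,-0.63,0,0,0,0,0],[-0.98,-0.63,0,0,0,0,0],[-0.98,-0.63,0,0,0,0,0]]
  ]
}}

```text
time: 1.35
eef_pos: [0.3123, 0.4058, 0.2313]
tool_rot: [0.0, 0.13, 0.991, -0.0]
force: [-0.1, -0.2, -0.5]
finger_gap: 0.0002
finger_force: 0.0
```

Request:
{"op": "step_arm", "data": {
  "targets": [
    [[-0.98,-0.63,0,0,0,0,0],[-0.98,-0.63,0,0,0,0,0],[-0.98,-0.63,0,0,0,0,0],[-0.98,-0.63,0,0,0,0,0],[-0.98,-0.63,0,0,0,0,0],[-0.98,-0.63,0,0,0,0,0],[-0.98,-0.63,0,0,0,0,0],[-0.98,-0.63,0,0,0,0,0],[-0.98,-0.63,0,0,0,0,0],[-0.98,-0.63,0,0,0,0,0]]
  ]
}}

```text
time: 2.6
eef_pos: [0.4687, 0.2335, 0.2313]
tool_rot: [0.0, 0.13, 0.991, -0.0]
force: [-0.5, -0.7, 0.7]
finger_gap: 0.0
finger_force: 0.0
```

Request:
{"op": "step_arm", "data": {
  "targets": [
    [[-0.98,-0.63,0,0,0,0,0],[-0.98,-0.63,0,0,0,0,0],[-0.98,-0.63,0,0,0,0,0],[-0.98,-0.63,0,0,0,0,0],[-0.98,-0.63,0,0,0,0,0],[-0.98,-0.63,0,0,0,0,0],[-0.98,-0.63,0,0,0,0,0],[-0.98,-0.63,0,0,0,0,0],[0,0,0,0,0,0,0]]
  ]
}}

```text
time: 3.72
eef_pos: [0.595, 0.0963, 0.231]
tool_rot: [-0.0, 0.13, 0.991, -0.0]
force: [1.2, 0.1, 0.5]
finger_gap: -0.0002
finger_force: 0.0
```

```bash
cat > go.py <<'E'
from h import *
import sys
from scipy.spatial.transform import Rotation as Ro
s=monitor.get_state(); q=s["tool_rot"]; R=Ro.from_quat([*q[1:],q[0]])
print(s["time"],s["eef_pos"].round(4),s["force"].round(2),s["finger_gap"],"R",R.as_matrix().round(3).tolist())
t=np.array([float(a) for a in sys.argv[1:4]]); d=R.inv().apply(t-s["eef_pos"])/.02
print("shift units",d.round(2))
E
python3 go.py .5958 .0953 .11; python3 - <<'E'
from h import *
im=get_image("top"); f=im["frame"][130:290,190:340]; cv2.imwrite("pics/top1.png",cv2.resize(f,None,fx=3,fy=3)) 
im=get_image("wrist"); cv2.imwrite("pics/wr1.png",im["frame"])
print(bot.grip_point_offset)
E
```

```text
3.725 [0.595  0.0963 0.231 ] [1.2  0.15 0.53] -0.00019057228932480139 R [[-0.966, 0.259, -0.0], [0.259, 0.966, -0.0], [0.0, -0.0, -1.0]]
shift units [-0.05 -0.03  6.05]
0.0187
```

View pics/wr1.png

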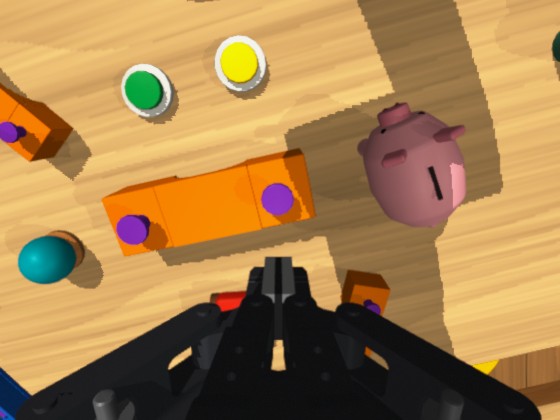

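The wrist view shows the closed fingers above the bench, with the target peg at (277,199), the green buzzer at (144,90) and the piggy bank clear on the right. I'll cross-check positions with the wrist camera.

```bash
python3 - <<'E'
from h import *
im=get_image("wrist"); W=cloud(im); hsv=cv2.cvtColor(im["frame"],cv2.COLOR_BGR2HSV)
for k,(a,b,c,d),lo,hi in (("P",(255,175,300,222),(120,80,30),(160,255,255)),("g",(115,62,175,118),(50,90,40),(90,255,255))):
    m=np.zeros(hsv.shape[:2],bool); m[b:d,a:c]=cv2.inRange(hsv,lo,hi)[b:d,a:c]>0
    P=W[m]; z=np.percentile(P[:,2],80); T=P[abs(P[:,2]-z)<.004]
    print(k,np.median(T[:,2]),((T.min(0)+T.max(0))/2).round(4),T.mean(0).round(4),np.ptp(T,axis=0).round(3))
E
```

```text
P 0.08654473685420569 [0.5944 0.0956 0.086 ] [0.5939 0.0957 0.0865] [0.031 0.03  0.006]
g 0.0214563946299866 [ 0.4566 -0.0172  0.0211] [ 0.4563 -0.0167  0.0214] [0.038 0.038 0.005]
```

Request:
{"op": "step_arm", "data": {
  "targets": [
    [[0,-0.03,1,0,0,0,0],[0,0,1,0,0,0,0],[0,0,1,0,0,0,0],[0,0,1,0,0,0,0],[0,0,1,0,0,0,0],[0,0,1,0,0,0,0],[0,0,0.6,0,0,0,0],[0,0,0.2,0,0,0,0],[0,0,0,0,0,0,0]]
  ]
}}

```text
time: 5.0
eef_pos: [0.594, 0.0974, 0.0955]
tool_rot: [0.0, 0.13, 0.992, 0.0]
force: [0.7, -0.0, 0.7]
finger_gap: 0.0005
finger_force: 0.0
```

Request:
{"op": "step_arm", "data": {
  "targets": [
    [[0,0,0.15,0,0,0,0],[0,0,0.15,0,0,0,0],[0,0,0.15,0,0,0,0],[0,0,0.15,0,0,0,0],[0,0,0.1,0,0,0,0],[0,0,0.1,0,0,0,0],[0,0,0,0,0,0,0]]
  ]
}}

```text
time: 5.88
eef_pos: [0.5937, 0.0974, 0.0791]
tool_rot: [-0.0, 0.13, 0.992, -0.0]
force: [0.5, 0.6, -0.0]
finger_gap: -0.0004
finger_force: 0.2
```

Request:
{"op": "step_arm", "data": {
  "targets": [
    [[0,0,0.1,0,0,0,0],[0,0,0.1,0,0,0,0],[0,0,0.1,0,0,0,0],[0,0,0.1,0,0,0,0]]
  ]
}}

```text
time: 6.38
eef_pos: [0.5937, 0.0973, 0.0712]
tool_rot: [0.0, 0.13, 0.992, 0.0]
force: [-0.8, 0.4, 1.5]
finger_gap: -0.0001
finger_force: 1.2
```

Request:
{"op": "step_arm", "data": {
  "targets": [
    [[0,0,0.05,0,0,0,0],[0,0,0.05,0,0,0,0]]
  ]
}}

```text
time: 6.62
eef_pos: [0.5937, 0.0974, 0.0692]
tool_rot: [0.0, 0.13, 0.992, 0.0]
force: [-0.0, -0.1, 2.4]
finger_gap: -0.0
finger_force: 1.2
```

```bash
python3 go.py .595 .0957 .068; python3 - <<'E'
from h import *
im=get_image("scene"); cv2.imwrite("pics/sc2.png",cv2.resize(im["frame"][150:270,200:400],None,fx=4,fy=4))
E
```

```text
6.625 [0.5937 0.0974 0.0692] [-0.03 -0.05  2.36] -2.0670633421138644e-05 R [[-0.966, 0.257, 0.0], [0.257, 0.966, 0.0], [-0.0, 0.0, -1.0]]
shift units [-0.08 -0.06  0.06]
```

View pics/sc2.png

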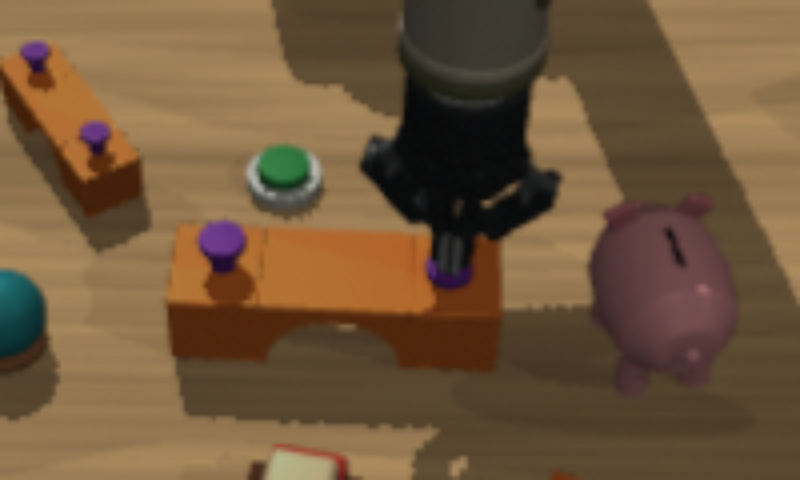

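The fingertips sit on the target peg, whose head at (450,270) is almost on the block. I'll keep pressing in small steps until the force rises.

Request:
{"op": "step_arm", "data": {
  "targets": [
    [[0,0,0.05,0,0,0,0],[0,0,0,0,0,0,0]]
  ]
}}

```text
time: 6.92
eef_pos: [0.5937, 0.0974, 0.0682]
tool_rot: [-0.0, 0.13, 0.992, -0.0]
force: [0.3, 0.1, 0.4]
finger_gap: 0.0003
finger_force: 0.4
```

Request:
{"op": "step_arm", "data": {
  "targets": [
    [[0,0,0.03,0,0,0,0],[0,0,0,0,0,0,0]]
  ]
}}

```text
time: 7.18
eef_pos: [0.5938, 0.0974, 0.0681]
tool_rot: [0.0, 0.13, 0.992, -0.0]
force: [-1.7, -0.4, 4.2]
finger_gap: 0.0001
finger_force: 2.5
```

Request:
{"op": "step_arm", "data": {
  "targets": [
    [[0,0,0.03,0,0,0,0],[0,0,0,0,0,0,0]]
  ]
}}

```text
time: 7.42
eef_pos: [0.5938, 0.0974, 0.068]
tool_rot: [0.0, 0.13, 0.992, -0.0]
force: [-4.3, -0.6, 9.7]
finger_gap: -0.0
finger_force: 4.7
```

Request:
{"op": "step_arm", "data": {
  "targets": [
    [[0,0,0.03,0,0,0,0],[0,0,0,0,0,0,0]]
  ]
}}

```text
time: 7.68
eef_pos: [0.5939, 0.0974, 0.068]
tool_rot: [0.0, 0.129, 0.992, -0.0]
force: [-7.2, -0.6, 13.8]
finger_gap: -0.0001
finger_force: 6.7
```

The peg has bottomed: 0.068 m height, with force rising and no more travel. I'll withdraw straight up.

Request:
{"op": "step_arm", "data": {
  "targets": [
    [[0,0,-0.15,0,0,0,0],[0,0,-0.5,0,0,0,0],[0,0,-1,0,0,0,0],[0,0,-1,0,0,0,0],[0,0,-1,0,0,0,0],[0,0,-0.5,0,0,0,0],[0,0,0,0,0,0,0]]
  ]
}}

```text
time: 8.55
eef_pos: [0.5945, 0.0974, 0.1509]
tool_rot: [0.001, 0.13, 0.992, 0.0]
force: [0.1, -0.5, 0.1]
finger_gap: -0.0002
finger_force: 0.0
```

```bash
python3 go.py .4585 -.0172 .151; python3 - <<'E'
from h import *
im=get_image("wrist"); cv2.imwrite("pics/wr3.png",im["frame"])
W=cloud(im); hsv=cv2.cvtColor(im["frame"],cv2.COLOR_BGR2HSV)
m=cv2.inRange(hsv,(120,80,30),(160,255,255))
n,l,st,cc=cv2.connectedComponentsWithStats(m)
for i in range(1,n):
    if st[i,4]>150: P=W[l==i]; print(cc[i].round(),P.mean(0).round(4),np.percentile(P[:,2],[50,80]).round(4))
E
```

```text
8.55 [0.5945 0.0974 0.1509] [ 0.08 -0.52  0.07] -0.0001957312282068466 R [[-0.966, 0.257, 0.002], [0.257, 0.966, 0.0], [-0.002, 0.001, -1.0]]
shift units [ 5.1  -7.29 -0.02]
[276. 219.] [0.5933 0.0959 0.0682] [0.0677 0.0683]
[ 87. 264.] [ 0.586  -0.0508  0.0844] [0.0859 0.0865]
```

View pics/wr3.png

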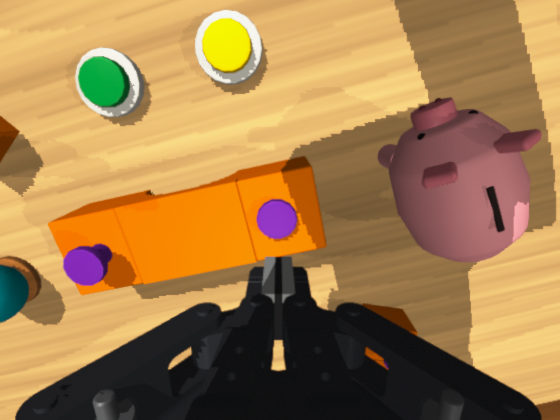

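The target peg (276,219) measures 0.068 m high, so it is fully down, and the other peg (87,264) is still up. Next is the green buzzer.

Request:
{"op": "step_arm", "data": {
  "targets": [
    [[0.64,-0.91,0,0,0,0,0],[0.64,-0.91,0,0,0,0,0],[0.64,-0.91,0,0,0,0,0],[0.64,-0.91,0,0,0,0,0],[0.64,-0.91,0,0,0,0,0],[0.64,-0.91,0,0,0,0,0],[0.64,-0.91,0,0,0,0,0],[0.64,-0.91,0,0,0,0,0],[0,0,0,0,0,0,0]]
  ]
}}

```text
time: 9.72
eef_pos: [0.456, -0.0175, 0.1484]
tool_rot: [-0.001, 0.13, 0.991, -0.0]
force: [1.0, 0.6, 0.3]
finger_gap: -0.0002
finger_force: 0.0
```

Request:
{"op": "step_arm", "data": {
  "targets": [
    [[0,0,1,0,0,0,0],[0,0,1,0,0,0,0],[0,0,1,0,0,0,0],[0,0,1,0,0,0,0],[0,0,1,0,0,0,0],[0,0,0.6,0,0,0,0],[0,0,0.2,0,0,0,0],[0,0,0,0,0,0,0]]
  ]
}}

```text
time: 10.72
eef_pos: [0.4576, -0.017, 0.0336]
tool_rot: [-0.0, 0.129, 0.992, 0.0]
force: [-0.3, -0.2, -0.2]
finger_gap: -0.0
finger_force: 0.0
```

Request:
{"op": "step_arm", "data": {
  "targets": [
    [[0,0,0.15,0,0,0,0],[0,0,0.15,0,0,0,0],[0,0,0.15,0,0,0,0],[0,0,0.1,0,0,0,0],[0,0,0,0,0,0,0]]
  ]
}}

```text
time: 11.35
eef_pos: [0.4572, -0.0171, 0.0223]
tool_rot: [-0.0, 0.13, 0.992, 0.0]
force: [-0.3, -0.1, 0.6]
finger_gap: 0.0002
finger_force: 0.0
```

Request:
{"op": "step_arm", "data": {
  "targets": [
    [[0,0,0.1,0,0,0,0],[0,0,0.1,0,0,0,0],[0,0,0,0,0,0,0]]
  ]
}}

```text
time: 11.72
eef_pos: [0.4575, -0.0171, 0.0185]
tool_rot: [0.0, 0.13, 0.992, 0.0]
force: [0.0, -1.3, 2.9]
finger_gap: 0.0
finger_force: 1.3
```

Request:
{"op": "step_arm", "data": {
  "targets": [
    [[0,0,0.07,0,0,0,0],[0,0,0,0,0,0,0]]
  ]
}}

```text
time: 11.98
eef_pos: [0.4575, -0.0171, 0.0172]
tool_rot: [0.0, 0.13, 0.992, -0.0]
force: [-0.6, -0.1, 3.0]
finger_gap: 0.0001
finger_force: 1.6
```

Request:
{"op": "step_arm", "data": {
  "targets": [
    [[0,0,0.05,0,0,0,0],[0,0,0,0,0,0,0]]
  ]
}}

```text
time: 12.22
eef_pos: [0.4575, -0.0171, 0.0162]
tool_rot: [0.0, 0.13, 0.992, -0.0]
force: [-0.3, 0.2, 3.0]
finger_gap: 0.0001
finger_force: 1.9
```

Request:
{"op": "step_arm", "data": {
  "targets": [
    [[0,0,0.04,0,0,0,0],[0,0,0,0,0,0,0]]
  ]
}}

```text
time: 12.48
eef_pos: [0.4576, -0.0171, 0.0159]
tool_rot: [0.0, 0.129, 0.992, -0.0]
force: [-4.2, -0.3, 9.5]
finger_gap: -0.0001
finger_force: 5.2
```

The buzzer has bottomed at 9.5 N. I'll withdraw upwards.

Request:
{"op": "step_arm", "data": {
  "targets": [
    [[0,0,-0.2,0,0,0,0],[0,0,-0.5,0,0,0,0],[0,0,-1,0,0,0,0],[0,0,-1,0,0,0,0],[0,0,-1,0,0,0,0],[0,0,-1,0,0,0,0],[0,0,-1,0,0,0,0],[0,0,-1,0,0,0,0],[0,0,-1,0,0,0,0],[0,0,0,0,0,0,0]]
  ]
}}

```text
time: 13.72
eef_pos: [0.4583, -0.0172, 0.171]
tool_rot: [0.002, 0.13, 0.992, -0.0]
force: [-0.4, -0.2, 0.6]
finger_gap: 0.0002
finger_force: 0.0
```

```bash
python3 - <<'E'
from h import *
im=get_image("scene"); cv2.imwrite("pics/sc4.png",im["frame"]); W=cloud(im)
hsv=cv2.cvtColor(im["frame"],cv2.COLOR_BGR2HSV)
m=cv2.inRange(hsv,(120,80,30),(160,255,255)); n,l,st,cc=cv2.connectedComponentsWithStats(m)
for i in range(1,n):
    if st[i,4]>50: P=W[l==i]; print(cc[i].round(),P.mean(0).round(4),np.percentile(P[:,2],[50,80]).round(4))
E
```

```text
[255. 211.] [ 0.5917 -0.0549  0.0853] [0.0878 0.0892]
[312. 217.] [0.5986 0.0945 0.0695] [0.0698 0.0712]
[344. 274.] [0.7679 0.1661 0.0594] [0.0604 0.0617]
[ 94. 292.] [ 0.801  -0.4355  0.0223] [0.0185 0.0205]
[330. 308.] [0.8591 0.1245 0.0592] [0.06   0.0616]
```

View pics/sc4.png

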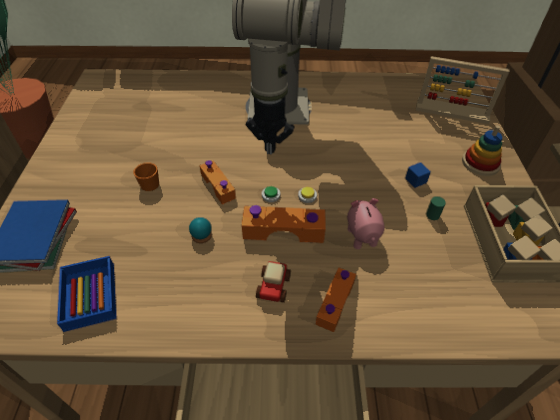

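The piggy bank's peg (312,217) is down, the other peg (255,211) is up, the scene is otherwise unchanged, and the arm is clear.

```bash
python3 -c "
from plant import bot; print(bot.job_done())"
```

```text
the job is handed in; nothing more can be done
None
```

I pressed the piggy bank's peg all the way down, then the green buzzer, withdrew with the other peg still up and nothing else visibly moved, and handed the job in at about 14 s.

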